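Load a hard drive into the erase dock, latch it and start

ROBOT

A 7-joint arm with a two-finger parallel gripper is mounted at the origin on a cart in front of the work surface, level with it; the furniture and walls round the work are solid. World frame = base frame: x ahead of the robot, y to its left, z up, the work surface at z = 0. Lengths are in mm, angles in degrees, forces in N, time in s.
With the tool pointing down it reaches from about 400 to 850 mm from the base axis. Payload 4.5 kg.
Tool frame: the origin (TCP) lies midway between the tips of the shut fingers; the grasp point (between the pads) lies 19 mm behind it; y points along the fingers, z is the direction in which the jaws open and shut, and the axes are right-handed (so a half turn about y gives the same grasp; the last joint's range is limited). The gripper opens to 85 mm and grips with 20 to 120 N. Pads are 22 mm wide; open, the fingers measure 114 mm over their backs; the gripper's body (76 mm by 85 mm) begins 54 mm behind the grasp point. The pads swing forward as they close: fully open they stand 13 mm farther back than shut.
Start: joints at [-72.147, 39.483, -11.15, 89.685, 9.013, 51.709, -12.324], TCP at [171.38, 601.068, 231.317] pointing down, gripper open.
Joint ranges: [-172.22, 172.22], [-26.19, 119.32], [-84.43, 86.54], [7.71, 146.69], [-57.33, 237.33], [2.42, 119.75], [-152.13, 152.13]. Speed limits (degrees/s): [147.25, 147.25, 180, 180, 180, 180, 180].

INTERFACE

Orientations are given as a 3x3 rotation matrix whose columns are the frame's x, y, z axes.
In Python, from workcell import readout, cams, job gives the robot as it stands.
- The arm moves only by the shell command python3 -m creep 'ROWS' [FORCE]. ROWS is JSON, a list of rows, each an object of numbers: "x", "y", "z": the shift along the tool's x, y, z in cm; "rx", "ry", "rz": the turn, a rotation vector about the tool's x, y, z in degrees; "jaw": the finger opening in cm, from 0 to 8.54. In form: [{"x": .., "y": .., "z": .., "rx": .., "ry": .., "rz": .., "jaw": ..}, ...]. A call has 1 to 5 rows; each row is the pose to reach, as a shift and turn from the pose commanded when the call began, along the tool's axes at that moment; what a row does not reach only later rows make up. A row lasts 1/8 s, in which the tool goes at most 62.5 mm and 10.7 degrees, less where a joint would pass 70% of its speed; a pose out of reach is approached as far as the arm can. A call with a gripper value outside its range is refused whole. The fingers move at their own pace and stop on an object; FORCE is the grip in N (left out, the last holds). Time passes only in rows, so rows that repeat a pose let the fingers close. It gives the time, the measured TCP pose, the force and the opening at its end, in the units of the state.
- readout.observe(): the state, without advancing time (a new reading comes with each control period).
- cams.read_camera(name): name is "scene" or "top" or "wrist"; returns a dict with "color" (420x560x3 uint8, blue, green, red), "z_map" (420x560 float32, mm along the optical axis (not along the pixel's ray), 0 where there is no reading), "fx", "fy", "cx", "cy" (pixels), "R" (3x3) and "t" (3): a world point X has camera coordinates R X + t. Camera axes: x right, y down, z forward; pixel columns grow to the right and rows downward; lengths in mm; the calibration is good to about 2 mm. A picture is of the moment at which its call begins.
- job.sign_off(): hands the job in, once; it reports no verdict.
The state is a dict: "t": time; "joints": joint angles; "dq": joint speeds; "joint_efforts": joint torques, N m; "ee_pos": TCP position; "eef_rot": TCP orientation; "wrist_force": force on the tool from outside, world axes, zero at the start; "wrist_torque": the same for the moment, N m; "grip_width": finger opening in mm.
Only numpy, scipy, OpenCV 4.12 (cv2) and the standard library are available. Lean on these libraries where they do the work, as an engineer would, in place of code of your own. Each camera call takes 0.05 s, during which the arm holds its last target. There are 200 camera calls.

TASK

Load the hard drive that lies in front of the erase dock: push it gently, flat on the table, in between the dock's two guides until it meets the sprung contacts at the back, then swing the blue latch all the way shut behind it, which holds it home on the contacts, and last press the green start button. Only push with the fingertips: do not grip or lift the drive, do not press start before the latch is shut, and leave the other things on the bench where they are.

Things in the scene. Friction and masses are not known exactly. Their poses are not given: they have to be found in the camera images.
- dock: fixed grey bench dock for 2.5 inch drives. Origin on the table under the middle of the head's front face, the drive's hard stop; x points into the head (push direction), y left of it, z up. Head: x 0 to 58 mm, 112 wide, 41 high. Two slick white guides run from it to x = -73 mm, 10 thick, 20 high, inner faces at y = +-37 mm, and flare to y = +-45 at x = -95. No floor: the drive slides on the table.
- drive_center (a point): centre (half-way up) of the loose silver hard drive with a white label, 70 x 100 x 11 mm, about 97 g, flat on the table in front of the guides and clear of them. y axis along its 100 mm side, x across its 70 mm width. It goes in short side first, either end.
- dock_home (a point): where the drive's centre is when the drive is home against the hard stop: x = -50, y = 0, z = 5.5 mm in the dock's frame; axes as the dock's.
- contacts (a joint): sprung black contact block in the head's front face, 56 mm wide, z 2 to 10 mm. 0 = free, 6 mm out of the face; 0.006 (m) = pushed flush. Spring 500 N/m (3 N when flush): the drive comes back up to 6 mm if let go before the latch is shut, and the closing latch pushes it home again.
- latch (a joint): angle (rad) of the latch, a blue bar with a black grip on an upright pivot at x = -105.5, y = -52 mm of the dock (22 mm high). The bar's direction in the dock's x-y plane is 255 degrees minus this angle: 0 = wide open, outwards and slightly back; 2.880 = shut, along the dock's +y across the drive's rear edge. Friction 0.3 N m, stays where left; starts at 0 to 0.25. Shuts only with the drive in.
- latch_grip (a point): middle of the rubber grip, 69 mm from the pivot, 16 mm above the table. x along the bar away from the pivot; +y is the outer side, to be pushed on (towards -y) to shut it. Bar: 10 mm thick (y -5 to +5), z 5 to 16 mm, reaching 81 mm from the pivot; grip 26 mm long, 10 thick, z 5 to 27 mm.
- start (a joint): travel of the green start button, m: 0 = up, 0.005 = fully down at 4 N; springs back.
- start_top (a point): centre of the top of the green start button, 22 mm across, on top of the dock's head (28 mm behind its front face). Pressed straight down.
- screw_dish: bystander, leave alone: round tin dish of small screws, 77 across, 15 high (mm); origin at the centre of its underside
- bit_tray: bystander, leave alone: black tray of driver bits, 72 x 115 x 24 (mm); origin at the centre of its underside
- tweezers: bystander, leave alone: thin silver tweezers, 123 long, 14 wide, beside the row of deep grey bins (solid, less than 200 high) that stands to the left of the work (mm); origin at the centre of its underside
- drive: the same hard drive; origin at the centre of its underside, axes as at point drive_center.

How it is judged:
By the outcome, as a careful person would: the job done as asked, in the order asked, and still so for the second after the job is handed in, with the robot touching nothing.
It also fails if it takes over 72 s, if anything falls off the work surface, if the arm or the gripper's body presses on something with over 40 N, if the wrist force passes 120 N, or if a joint passes its speed limit or range.

## Working session

There is one attempt and no reset: what is moved stays moved. The work goes in short steps, Python scripts to look and compute and a shell command to move; the robot and the scene stay as the last step left them, time stands still between calls to the robot, and variables do not carry over. Pictures are saved under pics/ and viewed, about 8 in all and at most 12, crops included, and the job is handed in when it is done.

```bash
ls; mkdir -p pics
python3 - <<'E'
from workcell import readout,cams
import cv2,numpy as np
s=readout.observe();print(s['t'],s['ee_pos'],np.round(s['eef_rot'],3),s['wrist_force'],s['grip_width'])
for n in ['scene','top']:
    c=cams.read_camera(n);cv2.imwrite(f'pics/{n}0.png',c['color']);np.savez(f'{n}0.npz',**c)
    print(n,c['fx'],c['cx'],c['cy'],np.round(c['R'],3),c['t'])
E
```

```text
pics
0.0 [171.27151027 600.3978584  230.46404536] [[ 0.962 -0.     0.274]
 [-0.274 -0.002  0.962]
 [ 0.    -1.    -0.002]] [-0.38327103  0.08079293  0.08676528] 85.48896742004374
scene 531.9598976522993 273.2085737542381 219.20253690140788 [[-0.891 -0.454  0.012]
 [-0.231  0.431 -0.872]
 [ 0.391 -0.78  -0.489]] [371.21879823 342.48049241 527.34818303]
top 384.86170368465 280.57763907133744 210.76891088891853 [[ 0.025 -1.    -0.012]
 [-0.996 -0.024 -0.082]
 [ 0.082  0.014 -0.997]] [-321.6306818   557.45153496  884.14887444]
```

View pics/top0.png

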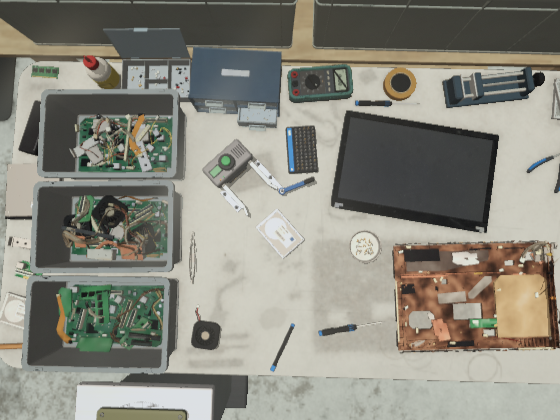

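View pics/scene0.png

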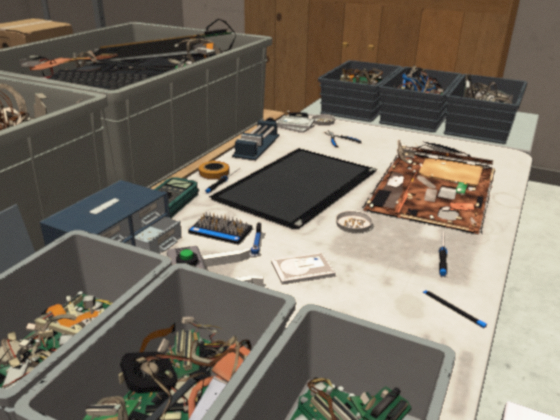

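The top view shows the dock head at about (228,163) px with its guides opening down-right, the drive at (281,233), the latch pivot at (283,190) with the grip at (303,184), and the bit tray at (302,150). The scene view confirms this layout. Next I'll unproject the pixels and fit the poses.

```bash
cat > h.py <<'E'
import numpy as np,cv2
def cloud(c):
    z=c['z_map'].astype(float);v,u=np.mgrid[:z.shape[0],:z.shape[1]]
    P=np.stack([(u-c['cx'])/c['fx']*z,(v-c['cy'])/c['fy']*z,z],-1)
    return (P-c['t'])@c['R']   # R^T (p-t)
def proj(c,X):
    p=np.atleast_2d(X)@np.array(c['R']).T+c['t'];return np.c_[c['fx']*p[:,0]/p[:,2]+c['cx'],c['fy']*p[:,1]/p[:,2]+c['cy']]
E
python3 - <<'E'
import numpy as np,cv2
from h import *
c=dict(np.load('top0.npz'));W=cloud(c)
r=(slice(130,265),slice(190,330))
w=W[r];print('table z',np.median(w[...,2]))
hsv=cv2.cvtColor(c['color'],cv2.COLOR_BGR2HSV)[r]
tab=np.median(w[...,2]);h=w[...,2]-tab
def rect(m,name):
    n,l,st,ce=cv2.connectedComponentsWithStats(m.astype(np.uint8))
    for i in range(1,n):
        if st[i,4]>25:
            p=w[l==i];print(name,st[i],'rect',cv2.minAreaRect(p[:,:2].astype(np.float32)),'med',np.round(np.median(p,0),1))
rect(h>32,'>32'); rect((h>5)&(h<32),'5-32')
H,S,V=hsv[...,0],hsv[...,1],hsv[...,2]
rect((H>45)&(H<80)&(S>100),'green'); rect((H>95)&(H<125)&(S>110),'blue')
big=cv2.resize(c['color'][r],None,fx=5,fy=5,interpolation=cv2.INTER_CUBIC)
hm=cv2.applyColorMap(np.clip(h*5,0,255).astype(np.uint8),2);hm=cv2.resize(hm,(280,270),interpolation=cv2.INTER_NEAREST)
o=np.zeros((600,800,3),np.uint8);big=cv2.resize(big,(520,501));o[:501,:520]=big;o[:270,520:]=hm
cv2.imwrite('pics/crop.png',o)
E
```

```text
table z -0.02360289265547072
>32 [  12    9   50   47 1162] rect ((607.2286376953125, -251.00274658203125), (260.8132019042969, 111.1019515991211), 46.54151916503906) med [ 672.6 -181.5   40.5]
5-32 [  96    0   32   43 1226] rect ((713.588623046875, -354.175048828125), (105.3101577758789, 70.50270080566406), 5.105053424835205) med [ 712.5 -353.7    9.1]
5-32 [ 25  27 100  59 676] rect ((640.9117431640625, -264.31524658203125), (117.87799835205078, 213.9258575439453), 29.287946701049805) med [ 633.  -234.8   18.1]
5-32 [  65   78   49   50 1233] rect ((513.7784423828125, -306.34124755859375), (100.21975708007812, 69.87224578857422), 42.529422760009766) med [ 513.6 -306.3   10. ]
blue [ 97   0   7  42 179] rect ((627.4255981445312, -327.5721740722656), (272.9051818847656, 16.149608612060547), 0.39786195755004883) med [ 710.6 -327.7    9.3]
blue [95 52 19  9 53] rect ((568.0142211914062, -322.6831359863281), (37.3624153137207, 149.65957641601562), 74.31983947753906) med [ 625.3 -338.4   15. ]
```

View pics/crop.png

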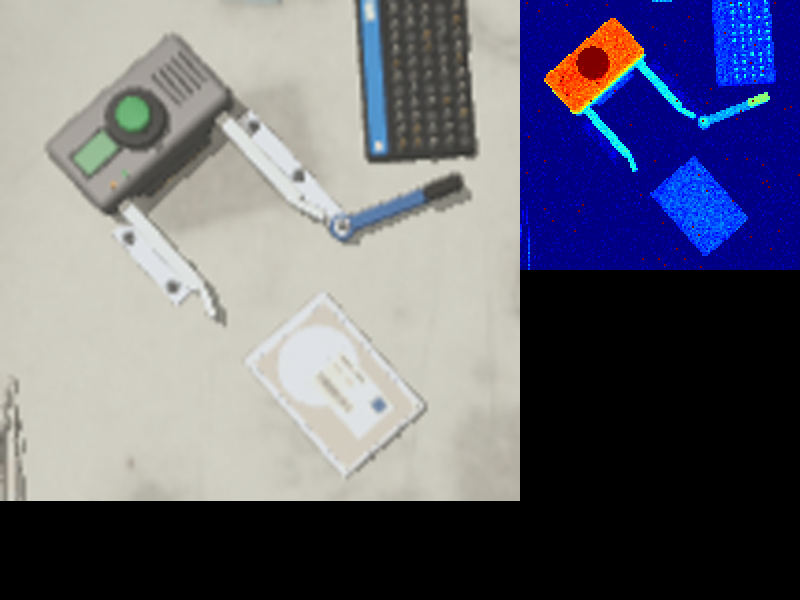

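Run:
```python
import numpy as np,cv2
from h import *
c=dict(np.load('top0.npz'));W=cloud(c)
r=(slice(130,265),slice(190,330));w=W[r];h=w[...,2];col=c['color'][r]
med=cv2.medianBlur(h.astype(np.float32),3)
def big(m):
    n,l,st,ce=cv2.connectedComponentsWithStats(m.astype(np.uint8));i=1+np.argmax(st[1:,4]);return l==i
ok=np.abs(h-med)<4
head=big((med>34)&(med<60)&ok); head&=(h<48)
rc=cv2.minAreaRect(w[head][:,:2].astype(np.float32));print('head',rc,cv2.boxPoints(rc).round(1).tolist())
drv=np.zeros_like(head);m=(med>6)&(med<15)&ok;m[:70]=0;drv=big(m)
rc=cv2.minAreaRect(w[drv][:,:2].astype(np.float32));print('drive',rc,cv2.boxPoints(rc).round(1).tolist(), w[drv].mean(0))
but=big((h>44)&(h<60)&(cv2.cvtColor(col,cv2.COLOR_BGR2HSV)[...,1]>90));print('button',w[but].mean(0),but.sum())
g=(med>16)&(med<24)&ok
v,u=np.mgrid[:135,:140]
# pixel crops: color crop scale 3.71 -> right guide u60-78 v30-55 ; left u31-52,v54-82
for nm,sel in [('R',(u>60)&(u<80)&(v>28)&(v<52)),('L',(u>30)&(u<53)&(v>55)&(v<78))]:
    p=w[g&sel];m0=p[:,:2].mean(0);d=np.linalg.svd(p[:,:2]-m0)[2][0];print(nm,len(p),m0,'ang',np.degrees(np.arctan2(d[1],d[0])),p[:,2].mean())
lt=(u>92)&(u<126)&(v>44)&(v<66)&(med>10)&ok
bl=lt&(med<19)&(u>97);gr=lt&(med>22)&(u>110);pv=lt&(med>18.5)&(u<97)
for nm,s in [('bar',bl),('grip',gr),('piv',pv)]:
    p=w[s];print(nm,len(p),p.mean(0).round(1))
    if nm!='piv':
        d=np.linalg.svd(p[:,:2]-p[:,:2].mean(0))[2][0];print(np.degrees(np.arctan2(d[1],d[0])))
```

```text
head ((675.6456909179688, -178.9082489013672), (58.26654052734375, 111.61841583251953), 43.93857955932617) [[615.9000244140625, -158.89999389648438], [693.4000244140625, -239.3000030517578], [735.2999877929688, -198.89999389648438], [657.9000244140625, -118.5]]
drive ((513.7515258789062, -306.27288818359375), (99.85809326171875, 69.7349853515625), 42.52942657470703) [[453.3999938964844, -314.29998779296875], [500.5, -365.70001220703125], [574.0999755859375, -298.20001220703125], [527.0, -246.8000030517578]] [ 513.72499687 -305.94646507    9.97710162]
button [ 670.0847627  -180.20529963   59.09351733] 10
R 104 [ 657.3670544  -254.60858956] ang -137.33215554440878 18.977539070491996
L 112 [ 598.16344456 -194.47865236] ang -136.1705431917326 18.961859540605822
bar 81 [ 628.  -343.5   14.8]
-68.26264122504013
grip 40 [ 640.9 -373.    25.8]
-67.1641450919207
piv 0 [nan nan nan]<stdin>:22: RuntimeWarning: Mean of empty slice.
  ret = um.true_divide(
```

```bash
cat >> h.py <<'E'
TH=np.radians(43.8);O=np.array([654.8,-199.0]);RD=np.array([[np.cos(TH),-np.sin(TH)],[np.sin(TH),np.cos(TH)]])
def d2w(p): return O+RD@np.array(p,float)
def w2d(p): return RD.T@(np.array(p,float)[:2]-O)
from scipy.spatial.transform import Rotation as Ro
def rows(targets,pos=None,R=None):
    """targets: (wx,wy,wz,jaw-axis yaw deg); prints shift (cm) in tool axes and ry/rotvec to vertical"""
    from workcell import readout
    s=readout.observe();pos=np.array(s['ee_pos']) if pos is None else np.array(pos);R=np.array(s['eef_rot']) if R is None else R
    print('t',s['t'],'tcp',pos.round(1),'dock',w2d(pos).round(1),'jawyaw',np.degrees(np.arctan2(R[1,2],R[0,2])).round(1),'F',np.round(s['wrist_force'],1),'w',round(s['grip_width'],1))
    y0=np.degrees(np.arctan2(R[1,2],R[0,2]))
    for t in targets:
        a=np.radians(t[3]);z=np.array([np.cos(a),np.sin(a),0]);y=np.array([0,0,-1.]);T=np.c_[np.cross(y,z),y,z]
        print(t,'shift cm',(R.T@(np.array(t[:3])-pos)/10).round(2),'rotvec',np.degrees(Ro.from_matrix(R.T@T).as_rotvec()).round(1))
E
python3 - <<'E'
from h import *
p=d2w((-176,88))
rows([(480,330,270,60),(580,-60,270,50),(*p,80,43.8)])
E
```

```text
t 0.1 tcp [171.3 600.5 230.6] dock [204.4 911.7] jawyaw 74.1 F [ 0.4 -0.5 -0.4] w 85.6
(480, 330, 270, 60) shift cm [ 37.1   -3.91 -17.55] rotvec [ 0.1 14.1  0. ]
(580, -60, 270, 50) shift cm [ 57.41  -3.85 -52.32] rotvec [ 0.1 24.1  0. ]
(np.float64(466.86160055409243), np.float64(-257.30229852853574), 80, 43.8) shift cm [ 51.94  15.18 -74.36] rotvec [ 0.1 30.3  0. ]
```

```bash
python3 -m creep '[{"x":9,"y":-4,"z":-3,"ry":4,"jaw":5},{"x":18,"y":-4,"z":-7,"ry":8,"jaw":5},{"x":25,"y":-4,"z":-11,"ry":10,"jaw":5},{"x":31,"y":-4,"z":-14,"ry":12,"jaw":5},{"x":37,"y":-4,"z":-17.5,"ry":14,"jaw":5}]'
python3 - <<'E'
from h import *
p=d2w((-176,88))
rows([(480,330,270,60),(580,-60,270,50),(*p,80,43.8)])
E
```

```text
t 0.1 tcp [171.3 600.5 230.6] dock [204.4 911.7] jawyaw 74.1 F [ 0.4 -0.5 -0.4] w 85.6
(480, 330, 270, 60) shift cm [ 37.1   -3.91 -17.55] rotvec [ 0.1 14.1  0. ]
(580, -60, 270, 50) shift cm [ 57.41  -3.85 -52.32] rotvec [ 0.1 24.1  0. ]
(np.float64(466.86160055409243), np.float64(-257.30229852853574), 80, 43.8) shift cm [ 51.94  15.18 -74.36] rotvec [ 0.1 30.3  0. ]schema error: expected keys x, y, z, rx, ry, rz, jaw
```

```bash
python3 -m creep '[{"x":9,"y":-4,"z":-3,"rx":0,"ry":4,"rz":0,"jaw":5},{"x":18,"y":-4,"z":-7,"rx":0,"ry":8,"rz":0,"jaw":5},{"x":25,"y":-4,"z":-11,"rx":0,"ry":10,"rz":0,"jaw":5},{"x":31,"y":-4,"z":-14,"rx":0,"ry":12,"rz":0,"jaw":5},{"x":37,"y":-4,"z":-17.5,"rx":0,"ry":14,"rz":0,"jaw":5}]'
python3 - <<'E'
from h import *
p=d2w((-176,88))
rows([(480,330,270,60),(580,-60,270,50),(*p,80,43.8)])
E
```

```text
t: 0.72
ee_pos: [406.3, 401.2, 269.3]
eef_rot: [[0.866, -0.0, 0.5], [-0.5, -0.0, 0.866], [-0.0, -1.0, -0.0]]
wrist_force: [0.1, 1.2, -0.5]
grip_width: 50.1
t 0.725 tcp [406.3 401.2 269.3] dock [236.1 605.1] jawyaw 60.0 F [ 0.1  1.2 -0.5] w 50.1
(480, 330, 270, 60) shift cm [ 9.94 -0.07 -2.49] rotvec [ 0.  0. -0.]
(580, -60, 270, 50) shift cm [ 38.08  -0.07 -31.27] rotvec [ 0. 10. -0.]
(np.float64(466.86160055409243), np.float64(-257.30229852853574), 80, 43.8) shift cm [ 38.14  18.93 -54.02] rotvec [ 0.  16.2 -0. ]
```

```bash
python3 -m creep '[{"x":8,"y":0,"z":-4,"rx":0,"ry":2,"rz":0,"jaw":5},{"x":16,"y":0,"z":-9,"rx":0,"ry":4,"rz":0,"jaw":5},{"x":24,"y":0,"z":-15,"rx":0,"ry":6,"rz":0,"jaw":5},{"x":31,"y":0,"z":-22,"rx":0,"ry":8,"rz":0,"jaw":5},{"x":38,"y":0,"z":-31,"rx":0,"ry":10,"rz":0,"jaw":5}]'
python3 - <<'E'
from h import *
p=d2w((-176,88))
rows([(560,-100,270,50),(*p,250,43.8)])
E
```

```text
t: 1.35
ee_pos: [534.9, 118.5, 269.0]
eef_rot: [[0.766, -0.0, 0.643], [-0.643, 0.0, 0.766], [-0.0, -1.0, -0.0]]
wrist_force: [0.5, -0.0, -0.1]
grip_width: 50.0
t 1.35 tcp [534.9 118.5 269. ] dock [133.2 312.2] jawyaw 50.0 F [ 0.5 -0.  -0.1] w 50.0
(560, -100, 270, 50) shift cm [ 15.97  -0.1  -15.13] rotvec [ 0.  0. -0.]
(np.float64(466.86160055409243), np.float64(-257.30229852853574), 250, 43.8) shift cm [ 18.94   1.9  -33.17] rotvec [ 0.   6.2 -0. ]
```

```bash
python3 -m creep '[{"x":16,"y":0,"z":-15,"rx":0,"ry":0,"rz":0,"jaw":5},{"x":16,"y":0,"z":-15,"rx":0,"ry":2,"rz":0,"jaw":5},{"x":17,"y":0,"z":-19,"rx":0,"ry":4,"rz":0,"jaw":5},{"x":18,"y":0.5,"z":-25,"rx":0,"ry":6.2,"rz":0,"jaw":5},{"x":18.9,"y":2,"z":-31,"rx":0,"ry":6.2,"rz":0,"jaw":5}]'
python3 - <<'E'
from h import *
p=d2w((-176,88))
rows([(*p,60,43.8)])
E
```

```text
t: 1.98
ee_pos: [504.3, -185.1, 257.9]
eef_rot: [[0.693, 0.001, 0.721], [-0.721, -0.001, 0.693], [0.001, -1.0, 0.001]]
wrist_force: [1.5, -0.7, -0.5]
grip_width: 49.7
t 1.975 tcp [ 504.3 -185.1  257.9] dock [-98.9 114.2] jawyaw 43.8 F [ 1.5 -0.7 -0.5] w 49.7
(np.float64(466.86160055409243), np.float64(-257.30229852853574), 60, 43.8) shift cm [ 2.59 19.79 -7.72] rotvec [-0.   0.   0.1]
```

```bash
python3 -m creep '[{"x":2.6,"y":4,"z":-7.7,"rx":0,"ry":0,"rz":0,"jaw":5},{"x":2.6,"y":9,"z":-7.7,"rx":0,"ry":0,"rz":0,"jaw":5},{"x":2.6,"y":14,"z":-7.7,"rx":0,"ry":0,"rz":0,"jaw":5},{"x":2.6,"y":19,"z":-7.7,"rx":0,"ry":0,"rz":0,"jaw":5},{"x":2.6,"y":22,"z":-7.7,"rx":0,"ry":0,"rz":0,"jaw":5}]'
python3 - <<'E'
from h import *
from workcell import cams
p=d2w((-176,88))
rows([(*p,10,43.8)])
a=cams.read_camera('wrist');b=cams.read_camera('top');np.savez('wrist1.npz',**a)
o=np.hstack([a['color'][:, :],cv2.resize(b['color'][130:270,190:330],(240,240)).repeat(1,0) if 0 else cv2.copyMakeBorder(cv2.resize(b['color'][180:280,210:290],(240,300)),0,120,0,0,0)])
cv2.imwrite('pics/w1.png',o)
E
```

```text
t: 2.6
ee_pos: [465.7, -254.3, 35.4]
eef_rot: [[0.693, -0.003, 0.721], [-0.721, 0.002, 0.693], [-0.003, -1.0, -0.001]]
wrist_force: [-1.2, -0.3, 0.1]
grip_width: 50.1
t 2.6 tcp [ 465.7 -254.3   35.4] dock [-174.8   90.9] jawyaw 43.9 F [-1.2 -0.3  0.1] w 50.1
(np.float64(466.86160055409243), np.float64(-257.30229852853574), 10, 43.8) shift cm [ 0.3   2.54 -0.12] rotvec [ 0.1  0.1 -0.2]
```

View pics/w1.png

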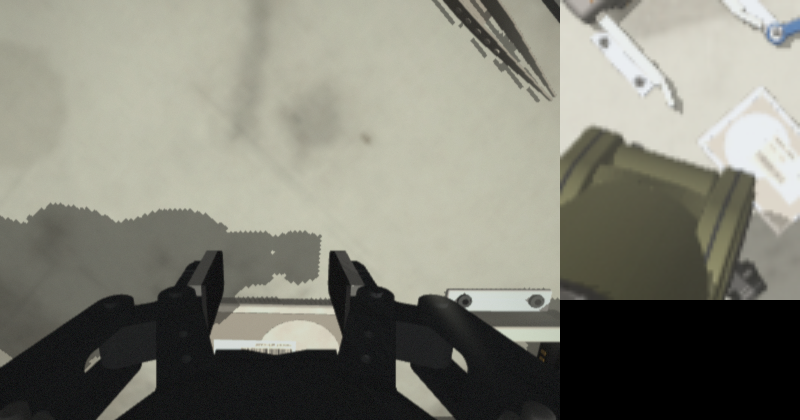

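The wrist view shows both fingertips at about (212,255) and (340,255) px, clear of the drive. The drive's edge lies behind them near row 305, and the left guide is at (500,300). I'll read the tip heights from the depth.

Run:
```python
from h import *
c=dict(np.load('wrist1.npz'));W=cloud(c);R=np.array([[.693,-.003,.721],[-.721,.002,.693],[-.003,-1,-.001]])
L=(W-np.array([465.7,-254.3,35.4]))@R
m=(W[...,2]>12)&(c['z_map']>0)
for nm,a,b in [('L',150,225),('R',325,380)]:
    p=L[245:360,a:b][m[245:360,a:b]];p=p[(abs(p[:,0])<20)&(p[:,1]>-40)]
    print(nm,len(p),p.min(0).round(1),p.max(0).round(1),np.percentile(p,95,axis=0).round(1))
    t=p[p[:,1]>p[:,1].max()-12];print(t.min(0).round(1),t.max(0).round(1))
```

```text
L 1954 [-12.3 -40.  -38.1] [ 11.   -1.6 -24. ] [  8.   -7.3 -24.2]
[-12.3 -13.5 -37.6] [ 10.8  -1.6 -24. ]
R 1948 [-12.2 -40.   25.3] [10.9 -1.7 39.3] [ 7.9 -7.2 37.4]
[-11.9 -13.7  25.4] [10.7 -1.7 38.9]
```

```bash
python3 -m creep '[{"x":0,"y":1.6,"z":0,"rx":0,"ry":0,"rz":0,"jaw":5},{"x":0,"y":3.2,"z":0,"rx":0,"ry":0,"rz":0,"jaw":5},{"x":0,"y":3.2,"z":0,"rx":0,"ry":0,"rz":0,"jaw":5},{"x":1,"y":3.2,"z":0,"rx":0,"ry":0,"rz":0,"jaw":5},{"x":2,"y":3.2,"z":0,"rx":0,"ry":0,"rz":0,"jaw":5}]'|grep -v rot
python3 - <<'E'
from h import *
rows([(*d2w((-176,46)),3,43.8)])
E
```

```text
t: 3.32
ee_pos: [482.1, -270.3, 6.7]
wrist_force: [-0.0, -0.6, -0.2]
grip_width: 50.1
t 3.325 tcp [ 482.1 -270.3    6.7] dock [-174.    68.1] jawyaw 43.9 F [-0.  -0.6 -0.2] w 50.1
(np.float64(495.9316138566495), np.float64(-287.6162281086669), 3, 43.8) shift cm [ 2.21  0.37 -0.2 ] rotvec [-0.   0.1  0.1]
```

```bash
python3 -m creep '[{"x":0,"y":0.2,"z":0,"rx":0,"ry":0,"rz":0,"jaw":5},{"x":0.5,"y":0.2,"z":0,"rx":0,"ry":0,"rz":0,"jaw":5},{"x":1.0,"y":0.2,"z":0,"rx":0,"ry":0,"rz":0,"jaw":5},{"x":1.5,"y":0.2,"z":0,"rx":0,"ry":0,"rz":0,"jaw":5},{"x":2,"y":0.2,"z":0,"rx":0,"ry":0,"rz":0,"jaw":5}]'|grep -v rot
python3 - <<'E'
from h import *
rows([(*d2w((-176,46)),3,43.8)])
E
```

```text
t: 3.95
ee_pos: [495.0, -283.9, 4.0]
wrist_force: [-0.4, 1.5, -1.2]
grip_width: 49.7
t 3.95 tcp [ 495.  -283.9    4. ] dock [-174.1   49.3] jawyaw 43.9 F [-0.4  1.5 -1.2] w 49.7
(np.float64(495.9316138566495), np.float64(-287.6162281086669), 3, 43.8) shift cm [ 0.33  0.1  -0.19] rotvec [-0.   0.1 -0. ]
```

Finish the lateral push with a small step, then back off and lift for a look.

```bash
python3 -m creep '[{"x":0.2,"y":0,"z":0,"rx":0,"ry":0,"rz":0,"jaw":5},{"x":0.2,"y":0,"z":0,"rx":0,"ry":0,"rz":0,"jaw":5},{"x":-2,"y":0,"z":0,"rx":0,"ry":0,"rz":0,"jaw":5},{"x":-4,"y":-4,"z":-3,"rx":0,"ry":-8,"rz":0,"jaw":5},{"x":-4,"y":-8,"z":-8,"rx":0,"ry":-18,"rz":0,"jaw":5}]'|grep -v rot
python3 - <<'E'
from h import *
from workcell import cams
c=cams.read_camera('top');np.savez('top1.npz',**c);W=cloud(c);cv2.imwrite('pics/top1.png',c['color'])
d=(W[...,:2]-O)@RD
m=(W[...,2]>7)&(W[...,2]<14)&(abs(d[...,1])<60)&(d[...,0]<-110)&(d[...,0]>-250)
n,l,st,ce=cv2.connectedComponentsWithStats(m.astype(np.uint8));l=l==1+np.argmax(st[1:,4])
rc=cv2.minAreaRect(d[l].astype(np.float32));print(rc,d[l].mean(0))
rows([(*d2w((-260,0)),80,133.8),(*d2w((-260,0)),80,-46.2)])
from workcell import readout;print(np.round(readout.observe()['joints'],1))
E
```

```text
t: 4.58
ee_pos: [409.9, -306.9, 83.5]
wrist_force: [0.6, -0.7, 0.1]
grip_width: 49.9
((-174.81126403808594, 2.442493438720703), (99.88182067871094, 69.66976928710938), 0.162039116024971) [-175.25267173    2.65529641]
t 4.625 tcp [ 402.7 -317.7   87.7] dock [-264.1   88.8] jawyaw 62.0 F [-6.1 -3.1  4. ] w 50.2
(np.float64(467.1423406944258), np.float64(-378.9572252063058), 80, 133.8) shift cm [ 8.57  0.79 -2.38] rotvec [  0.4 -71.8  -0.3]
(np.float64(467.1423406944258), np.float64(-378.9572252063058), 80, -46.2) shift cm [ 8.57  0.79 -2.38] rotvec [  0.3 108.2   0.5]
[ 38.2  44.8  -8.8 115.7  19.1  20.8  75.9]
```

```bash
python3 -m creep '[{"x":3,"y":0,"z":-1,"rx":0,"ry":10,"rz":0,"jaw":4.5},{"x":6,"y":0,"z":-2,"rx":0,"ry":20,"rz":0,"jaw":4.5},{"x":8.5,"y":0,"z":-2.4,"rx":0,"ry":30,"rz":0,"jaw":4.5},{"x":8.5,"y":0,"z":-2.4,"rx":0,"ry":40,"rz":0,"jaw":4.5},{"x":8.5,"y":0,"z":-2.4,"rx":0,"ry":50,"rz":0,"jaw":4.5}]'|grep -v rot; python3 -m creep '[{"x":0,"y":0,"z":0,"rx":0,"ry":10,"rz":0,"jaw":4.5},{"x":0,"y":0,"z":0,"rx":0,"ry":20,"rz":0,"jaw":4.5},{"x":0,"y":0,"z":0,"rx":0,"ry":30,"rz":0,"jaw":4.5},{"x":0,"y":0,"z":0,"rx":0,"ry":40,"rz":0,"jaw":4.5},{"x":0,"y":0,"z":0,"rx":0,"ry":50,"rz":0,"jaw":4.5}]'|grep -v rot
python3 - <<'E'
from h import *
rows([(*d2w((-258,2.4)),40,-46.2),(*d2w((-245,2.4)),2.5,-46.2)])
E
```

```text
t: 5.25
ee_pos: [474.1, -370.9, 82.9]
wrist_force: [-0.5, -0.0, 0.1]
grip_width: 45.2
t: 5.88
ee_pos: [474.0, -370.6, 83.0]
wrist_force: [0.2, 1.0, -0.3]
grip_width: 44.9
t 5.875 tcp [ 474.  -370.6   83. ] dock [-249.3    1.3] jawyaw -38.5 F [ 0.2  1.  -0.3] w 44.9
(np.float64(466.9247175333335), np.float64(-375.84071431112886), 40, -46.2) shift cm [ 0.85  4.3  -0.23] rotvec [-0.   7.7 -0. ]
(np.float64(476.30760049861226), np.float64(-366.8428530508136), 2.5, -46.2) shift cm [-0.44  8.05 -0.06] rotvec [-0.   7.7 -0. ]
```

```bash
python3 -m creep '[{"x":0.4,"y":2,"z":-0.1,"rx":0,"ry":7.7,"rz":0,"jaw":4.5},{"x":0.4,"y":5,"z":-0.1,"rx":0,"ry":7.7,"rz":0,"jaw":4.5},{"x":0.2,"y":7.6,"z":-0.1,"rx":0,"ry":7.7,"rz":0,"jaw":4.5},{"x":0,"y":8,"z":-0.1,"rx":0,"ry":7.7,"rz":0,"jaw":4.5},{"x":-0.4,"y":8,"z":-0.1,"rx":0,"ry":7.7,"rz":0,"jaw":4.5}]'|grep -v rot
python3 - <<'E'
from h import *
rows([(*d2w((-236,2.4)),3,-46.2),(*d2w((-170,0)),3,-46.2),(*d2w((-110,0)),3,-46.2)])
E
```

```text
t: 6.5
ee_pos: [475.7, -367.2, 3.4]
wrist_force: [-0.2, -0.4, 0.5]
grip_width: 44.5
t 6.5 tcp [ 475.7 -367.2    3.4] dock [-245.7    2.5] jawyaw -45.9 F [-0.2 -0.4  0.5] w 44.5
(np.float64(482.8034425514975), np.float64(-360.61356448597996), 3, -46.2) shift cm [-0.97  0.04  0.02] rotvec [-0.   0.3  0. ]
(np.float64(532.1007612232784), np.float64(-316.66433955796913), 3, -46.2) shift cm [-7.57  0.04  0.3 ] rotvec [-0.   0.3  0. ]
(np.float64(575.4063749091802), np.float64(-275.1357491257447), 3, -46.2) shift cm [-13.57   0.04   0.34] rotvec [-0.   0.3  0. ]
```

```bash
python3 -m creep '[{"x":-0.8,"y":0,"z":0,"rx":0,"ry":0.3,"rz":0,"jaw":4.5},{"x":-1.2,"y":0,"z":0.03,"rx":0,"ry":0.3,"rz":0,"jaw":4.5},{"x":-1.8,"y":0,"z":0.07,"rx":0,"ry":0.3,"rz":0,"jaw":4.5},{"x":-2.4,"y":0,"z":0.12,"rx":0,"ry":0.3,"rz":0,"jaw":4.5},{"x":-3,"y":0,"z":0.15,"rx":0,"ry":0.3,"rz":0,"jaw":4.5}]'|grep -v rot;python3 -m creep '[{"x":-0.6,"y":0,"z":0.05,"rx":0,"ry":0,"rz":0,"jaw":4.5},{"x":-1.2,"y":0,"z":0.08,"rx":0,"ry":0,"rz":0,"jaw":4.5},{"x":-1.8,"y":0,"z":0.12,"rx":0,"ry":0,"rz":0,"jaw":4.5},{"x":-2.3,"y":0,"z":0.14,"rx":0,"ry":0,"rz":0,"jaw":4.5},{"x":-2.8,"y":0,"z":0.15,"rx":0,"ry":0,"rz":0,"jaw":4.5}]'|grep -v rot
python3 - <<'E'
from h import *
from workcell import cams
c=cams.read_camera('top');W=cloud(c);cv2.imwrite('pics/top2.png',cv2.resize(c['color'][130:265,190:330],(700,600)))
d=(W[...,:2]-O)@RD
m=(W[...,2]>7)&(W[...,2]<14)&(abs(d[...,1])<37)&(d[...,0]<-10)&(d[...,0]>-250)
n,l,st,ce=cv2.connectedComponentsWithStats(m.astype(np.uint8));l=l==1+np.argmax(st[1:,4])
rc=cv2.minAreaRect(d[l].astype(np.float32));print(rc,d[l].mean(0))
rows([(*d2w((-170,0)),3,-46.2),(*d2w((-117,0)),3,-46.2),(*d2w((-110,0)),3,-46.2)])
E
```

```text
t: 7.12
ee_pos: [498.4, -347.0, 3.1]
wrist_force: [-0.7, -0.8, 0.7]
grip_width: 45.0
t: 7.75
ee_pos: [519.5, -328.6, 3.0]
wrist_force: [-0.5, -0.9, 0.1]
grip_width: 44.8
((-87.44385528564453, 0.23332595825195312), (69.35513305664062, 25.715301513671875), 86.34680938720703) [-87.40730663  -1.63357658]
t 7.8 tcp [ 520.4 -327.7    3. ] dock [-1.861e+02  1.000e-01] jawyaw -46.1 F [0.2 0.1 1.1] w 45.2
(np.float64(532.1007612232784), np.float64(-316.66433955796913), 3, -46.2) shift cm [-1.61 -0.    0.02] rotvec [ 0.   0.1 -0.1]
(np.float64(570.3540533124916), np.float64(-279.9807513428376), 3, -46.2) shift cm [-6.91  0.    0.03] rotvec [ 0.   0.1 -0.1]
(np.float64(575.4063749091802), np.float64(-275.1357491257447), 3, -46.2) shift cm [-7.61  0.01  0.03] rotvec [ 0.   0.1 -0.1]
```

View pics/top2.png

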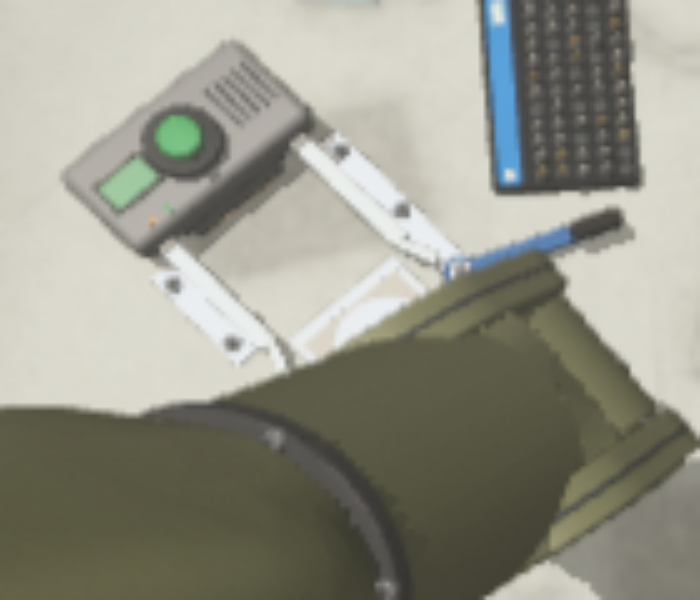

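The picture shows the drive's front corners at about (298,338) and (398,262), both between the guide flares and square to them. I'll keep pushing.

```bash
python3 -m creep '[{"x":-0.7,"y":0,"z":0,"rx":0,"ry":0,"rz":0,"jaw":4.5},{"x":-1.4,"y":0,"z":0,"rx":0,"ry":0,"rz":0,"jaw":4.5},{"x":-2.1,"y":0,"z":0,"rx":0,"ry":0,"rz":0,"jaw":4.5},{"x":-2.8,"y":0,"z":0,"rx":0,"ry":0,"rz":0,"jaw":4.5},{"x":-3.5,"y":0,"z":0,"rx":0,"ry":0,"rz":0,"jaw":4.5}]'|grep -v rot;python3 -m creep '[{"x":-0.6,"y":0,"z":0,"rx":0,"ry":0,"rz":0,"jaw":4.5},{"x":-1.2,"y":0,"z":0,"rx":0,"ry":0,"rz":0,"jaw":4.5},{"x":-1.7,"y":0,"z":0,"rx":0,"ry":0,"rz":0,"jaw":4.5},{"x":-2.2,"y":0,"z":0,"rx":0,"ry":0,"rz":0,"jaw":4.5},{"x":-2.6,"y":0,"z":0,"rx":0,"ry":0,"rz":0,"jaw":4.5}]'|grep -v rot
python3 - <<'E'
from h import *
rows([(*d2w((-117,0)),3,-46.2),(*d2w((-112,0)),3,-46.2)])
E
```

```text
t: 8.43
ee_pos: [545.0, -304.1, 3.0]
wrist_force: [-0.5, -0.8, -0.3]
grip_width: 45.0
t: 9.05
ee_pos: [563.5, -286.3, 3.0]
wrist_force: [-0.4, 0.1, -0.3]
grip_width: 44.8
t 9.05 tcp [ 563.5 -286.3    3. ] dock [-126.3    0.2] jawyaw -46.1 F [-0.4  0.1 -0.3] w 44.8
(np.float64(570.3540533124916), np.float64(-279.9807513428376), 3, -46.2) shift cm [-0.93  0.    0.02] rotvec [ 0.   0.1 -0. ]
(np.float64(573.9628544529834), np.float64(-276.52003547348556), 3, -46.2) shift cm [-1.43  0.    0.02] rotvec [ 0.   0.1 -0. ]
```

```bash
python3 -m creep '[{"x":-0.3,"y":0,"z":0,"rx":0,"ry":0,"rz":0,"jaw":4.5},{"x":-0.6,"y":0,"z":0,"rx":0,"ry":0,"rz":0,"jaw":4.5},{"x":-0.9,"y":0,"z":0,"rx":0,"ry":0,"rz":0,"jaw":4.5},{"x":-1.1,"y":0,"z":0,"rx":0,"ry":0,"rz":0,"jaw":4.5},{"x":-1.1,"y":0,"z":0,"rx":0,"ry":0,"rz":0,"jaw":4.5}]'|grep -v rot
python3 - <<'E'
from h import *
rows([(*d2w((-112,0)),3,-46.2)])
E
```

```text
t: 9.68
ee_pos: [571.3, -278.8, 3.1]
wrist_force: [0.2, -1.3, -0.4]
grip_width: 44.9
t 9.675 tcp [ 571.3 -278.8    3.1] dock [-115.5    0.2] jawyaw -46.1 F [ 0.2 -1.3 -0.4] w 44.9
(np.float64(573.9628544529834), np.float64(-276.52003547348556), 3, -46.2) shift cm [-0.35  0.01  0.02] rotvec [ 0.   0.1 -0. ]
```

```bash
python3 -m creep '[{"x":-0.1,"y":0,"z":0,"rx":0,"ry":0,"rz":0,"jaw":4.5},{"x":-0.2,"y":0,"z":0,"rx":0,"ry":0,"rz":0,"jaw":4.5},{"x":-0.3,"y":0,"z":0,"rx":0,"ry":0,"rz":0,"jaw":4.5},{"x":-0.3,"y":0,"z":0,"rx":0,"ry":0,"rz":0,"jaw":4.5},{"x":-0.3,"y":0,"z":0,"rx":0,"ry":0,"rz":0,"jaw":4.5}]'|grep -v rot
python3 - <<'E'
from h import *
from workcell import readout
s=readout.observe();f=np.array(s['wrist_force']);print(RD.T@f[:2])
rows([(*d2w((-112,0)),3,-46.2)])
E
```

```text
t: 10.3
ee_pos: [573.0, -277.1, 3.0]
wrist_force: [-1.5, -1.7, -0.0]
grip_width: 45.2
[-2.26787189 -0.15585167]
t 10.3 tcp [ 573.  -277.1    3. ] dock [-113.1    0.2] jawyaw -46.1 F [-1.5 -1.7 -0. ] w 45.2
(np.float64(573.9628544529834), np.float64(-276.52003547348556), 3, -46.2) shift cm [-0.11  0.    0.02] rotvec [0.  0.1 0. ]
```

```bash
python3 -m creep '[{"x":0.5,"y":0,"z":0,"rx":0,"ry":0,"rz":0,"jaw":4.5},{"x":1.5,"y":0,"z":0,"rx":0,"ry":0,"rz":0,"jaw":4.5},{"x":3,"y":-2,"z":0,"rx":0,"ry":0,"rz":0,"jaw":4.5},{"x":4,"y":-6,"z":0,"rx":0,"ry":-10,"rz":0,"jaw":2},{"x":4,"y":-8,"z":0,"rx":0,"ry":-20,"rz":0,"jaw":0}]' 30|grep -v rot
python3 - <<'E'
from h import *
from workcell import readout,cams
print(np.round(readout.observe()['joints'],1))
W=cloud(dict(np.load('top0.npz')))
piv=d2w((-105.5,-52));g=np.array([640.9,-373.0]);b=(g-piv);r=np.linalg.norm(b);b/=r;n=np.array([-b[1],b[0]]);print('piv',piv,'r',r,'ang',np.degrees(np.arctan2(b[1],b[0])))
w=W[95:185,280:325].reshape(-1,3);w=w[(w[:,2]>6)&(w[:,2]<30)];q=(w[:,:2]-piv)@np.c_[b,n]
t=q[(q[:,1]>20)]
for a in range(0,100,10):
    s=t[(t[:,0]>=a)&(t[:,0]<a+10)];print(a,len(s),np.percentile(s[:,1],2).round(1) if len(s) else '')
bar=q[(abs(q[:,1])<12)&(q[:,0]>10)];
for a in range(10,80,10):
    s=bar[(bar[:,0]>=a)&(bar[:,0]<a+10)];print('bar',a,len(s),s[:,1].min().round(1),s[:,1].max().round(1))
ba=np.degrees(np.arctan2(b[1],b[0]))
p=piv+30*b+21*n
rows([(*p,80,ba+180),(*p,7,ba+180)])
c=cams.read_camera('top');np.savez('top3.npz',**c)
E
```

```text
t: 10.92
ee_pos: [543.7, -307.9, 86.6]
wrist_force: [-0.2, -0.1, -0.7]
grip_width: 9.0
[ 18.2  51.1  13.   96.9 -18.   33.8  15.5]
piv [ 614.64574098 -309.5526367 ] r 68.66479466226706 ang -67.52042862305156
0 0 
10 0 
20 0 
30 32 33.7
40 90 31.4
50 143 29.0
60 187 27.3
70 185 23.2
80 192 22.7
90 192 22.8Traceback (most recent call last):
  File "<stdin>", line 12, in <module>
    return umr_minimum(a, axis, None, out, keepdims, initial, where)
ValueError: zero-size array to reduction operation minimum which has no identity
```

```bash
cat >> h.py <<'E'
PIV=d2w((-105.5,-52))
def lat(r,off,phi):  # phi = latch angle deg; bar dir world = 255-phi+dock yaw
    a=np.radians(255-phi)+TH;b=np.array([np.cos(a),np.sin(a)]);return PIV+r*b+off*np.array([-b[1],b[0]]), (np.degrees(a)+180)%360-180
E
python3 - <<'E'
from h import *
p,a=lat(24,19.5,6.3)
rows([(*p,80,a),(*p,40,a),(*p,7,a)])
E
```

```text
t 10.925 tcp [ 543.7 -307.9   86.6] dock [-155.5   -1.7] jawyaw -26.0 F [-0.2 -0.1 -0.7] w 9.0
(np.float64(641.8457942376161), np.float64(-324.26341855359436), 80, np.float64(-67.5)) shift cm [-2.83  0.68  9.54] rotvec [-0.2 41.5  0.1]
(np.float64(641.8457942376161), np.float64(-324.26341855359436), 40, np.float64(-67.5)) shift cm [-2.84  4.68  9.52] rotvec [-0.2 41.5  0.1]
(np.float64(641.8457942376161), np.float64(-324.26341855359436), 7, np.float64(-67.5)) shift cm [-2.84  7.98  9.51] rotvec [-0.2 41.5  0.1]
```

```bash
python3 -m creep '[{"x":-1,"y":0.5,"z":3,"rx":0,"ry":10,"rz":0,"jaw":0},{"x":-2,"y":0.5,"z":6,"rx":0,"ry":20,"rz":0,"jaw":0},{"x":-2.8,"y":0.5,"z":9.5,"rx":0,"ry":30,"rz":0,"jaw":0},{"x":-2.8,"y":2,"z":9.5,"rx":0,"ry":40,"rz":0,"jaw":0},{"x":-2.8,"y":4.3,"z":9.5,"rx":0,"ry":41.5,"rz":0,"jaw":0}]'|grep -v rot
python3 - <<'E'
from h import *
from workcell import cams,readout
p,a=lat(24,19.5,6.3)
rows([(*p,40,a),(*p,7,a)])
c=cams.read_camera('wrist');cv2.imwrite('pics/w2.png',c['color']);W=cloud(c);s=readout.observe()
L=(W-s['ee_pos'])@np.array(s['eef_rot'])
q=L[(L[...,1]>-14)&(L[...,1]<6)&(abs(L[...,0])<20)&(abs(L[...,2])<25)&(c['z_map']>0)];print('tip',q.min(0).round(1),q.max(0).round(1))
cv=lambda P:proj(c,P).round(0).tolist()
print('pivot,grip px',cv([[*PIV,22],[*lat(69,0,6.3)[0],27]]))
print(np.round(s['joints'],1))
E
```

```text
t: 11.55
ee_pos: [642.5, -322.7, 41.2]
wrist_force: [-1.5, -0.2, -0.9]
grip_width: 0.3
t 11.55 tcp [ 642.5 -322.7   41.2] dock [-94.5 -80.7] jawyaw -67.6 F [-1.5 -0.2 -0.9] w 0.3
(np.float64(641.8457942376161), np.float64(-324.26341855359436), 40, np.float64(-67.5)) shift cm [0.12 0.12 0.12] rotvec [-0.2 -0.1 -0.1]
(np.float64(641.8457942376161), np.float64(-324.26341855359436), 7, np.float64(-67.5)) shift cm [0.12 3.42 0.11] rotvec [-0.2 -0.1 -0.1]
tip [-14.3 -14.  -10.5] [-8.9 -7.2 15.1]
pivot,grip px [[236.0, 287.0], [361.0, 291.0]]
[ 11.4  62.9  25.2  79.4 -32.3  45.2 -19.9]
```

View pics/w2.png

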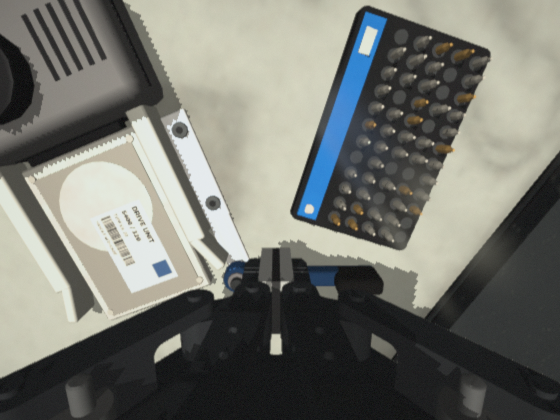

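The wrist view shows the drive seated between the guides with its label at (120,210) px. The latch pivot is at (237,278), the grip at (350,280), and the near corner of the bit tray at (297,215). The closed tips are at (275,265). Before descending I'll check that the landing footprint is clear.

Run:
```python
from h import *
W=cloud(dict(np.load('top0.npz'))).reshape(-1,3)
a=np.radians(255-6.3)+TH;b=np.array([np.cos(a),np.sin(a)]);n=np.array([-b[1],b[0]])
q=(W[:,:2]-PIV)@np.c_[b,n]
for o in range(-8,40,4):
    print(o,[ (lambda s: round(float(np.median(s)),0) if len(s) else None)(W[(q[:,0]>=r)&(q[:,0]<r+5)&(q[:,1]>=o)&(q[:,1]<o+4),2]) for r in range(-10,60,5)])
```

```text
-8 [0.0, 14.0, 15.0, -0.0, 0.0, 1.0, -1.0, 0.0, -0.0, 3.0, -1.0, -2.0, -1.0, -1.0]
-4 [13.0, 19.0, 19.0, 15.0, 15.0, 14.0, 15.0, 15.0, 15.0, 15.0, 16.0, 14.0, 13.0, 25.0]
0 [7.0, 21.0, 20.0, 15.0, 14.0, 16.0, 15.0, 14.0, 16.0, 15.0, 14.0, 15.0, 16.0, 26.0]
4 [1.0, 15.0, 14.0, 6.0, None, -0.0, 6.0, -2.0, 7.0, 8.0, 6.0, 2.0, None, 16.0]
8 [11.0, 2.0, 2.0, 0.0, -0.0, -2.0, -0.0, 0.0, 1.0, -1.0, 1.0, -2.0, 0.0, -1.0]
12 [4.0, 3.0, 1.0, 0.0, -1.0, 0.0, -0.0, 1.0, -1.0, -2.0, -2.0, 1.0, -1.0, -1.0]
16 [2.0, 2.0, 1.0, -0.0, -1.0, 1.0, 1.0, -2.0, -1.0, -2.0, -1.0, 0.0, -1.0, -1.0]
20 [2.0, 1.0, -0.0, -0.0, -1.0, -1.0, -0.0, 1.0, 0.0, -0.0, -0.0, -1.0, 0.0, -1.0]
24 [2.0, 1.0, -2.0, 3.0, -2.0, 2.0, -1.0, -1.0, -1.0, -1.0, -0.0, -1.0, -1.0, 3.0]
28 [1.0, 2.0, 0.0, -0.0, -1.0, -1.0, -2.0, -2.0, -0.0, -3.0, -1.0, 2.0, 8.0, 9.0]
32 [2.0, -2.0, -3.0, -0.0, -1.0, -1.0, -1.0, -1.0, 4.0, 8.0, 7.0, 9.0, 9.0, 11.0]
36 [2.0, -1.0, -1.0, 0.0, 0.0, 1.0, -1.0, -1.0, 5.0, 10.0, 11.0, 9.0, 7.0, 11.0]
```

```bash
python3 -m creep '[{"x":0.05,"y":1,"z":0.15,"rx":0,"ry":0,"rz":0,"jaw":0},{"x":0.05,"y":2,"z":0.15,"rx":0,"ry":0,"rz":0,"jaw":0},{"x":0.05,"y":3,"z":0.15,"rx":0,"ry":0,"rz":0,"jaw":0},{"x":0.05,"y":3.4,"z":0.15,"rx":0,"ry":0,"rz":0,"jaw":0},{"x":0.05,"y":3.4,"z":0.15,"rx":0,"ry":0,"rz":0,"jaw":0}]'|grep -v rot
python3 - <<'E'
from h import *
def T(r,phi,z=7,o=16):
    p,a=lat(r,o,phi);return (*p.round(1),z,a)
rows([T(24,6.3),T(25,12),T(26,18),T(28,24),T(31,30),T(34,36),T(37,42)])
E
```

```text
t: 12.22
ee_pos: [642.2, -322.7, 5.8]
wrist_force: [-0.3, -0.3, -0.5]
grip_width: -0.1
t 12.225 tcp [ 642.2 -322.7    5.8] dock [-94.7 -80.6] jawyaw -67.6 F [-0.3 -0.3 -0.5] w -0.1
(np.float64(638.6), np.float64(-325.6), 7, np.float64(-67.5)) shift cm [ 0.44 -0.12  0.13] rotvec [ 0.  -0.1  0. ]
(np.float64(637.2), np.float64(-328.9), 7, np.float64(-73.20000000000005)) shift cm [ 0.7  -0.12  0.38] rotvec [0.  5.6 0. ]
(np.float64(635.2), np.float64(-332.1), 7, np.float64(-79.19999999999999)) shift cm [ 1.   -0.12  0.6 ] rotvec [ 0.  11.6  0. ]
(np.float64(632.9), np.float64(-336.1), 7, np.float64(-85.19999999999999)) shift cm [ 1.37 -0.12  0.88] rotvec [ 0.  17.6  0. ]
(np.float64(630.0), np.float64(-340.9), 7, np.float64(-91.20000000000005)) shift cm [ 1.82 -0.12  1.22] rotvec [ 0.  23.6  0. ]
(np.float64(626.3), np.float64(-345.3), 7, np.float64(-97.19999999999999)) shift cm [ 2.33 -0.12  1.48] rotvec [ 0.  29.6  0. ]
(np.float64(621.8), np.float64(-349.2), 7, np.float64(-103.19999999999999)) shift cm [ 2.89 -0.12  1.67] rotvec [ 0.  35.6  0. ]
```

```bash
python3 -m creep '[{"x":0.4,"y":0,"z":0.13,"rx":0,"ry":0,"rz":0,"jaw":0},{"x":0.7,"y":0,"z":0.38,"rx":0,"ry":5.6,"rz":0,"jaw":0},{"x":1.0,"y":0,"z":0.6,"rx":0,"ry":11.6,"rz":0,"jaw":0},{"x":1.37,"y":0,"z":0.88,"rx":0,"ry":17.6,"rz":0,"jaw":0},{"x":1.82,"y":0,"z":1.22,"rx":0,"ry":23.6,"rz":0,"jaw":0}]'|grep -v rot
python3 - <<'E'
from h import *
def T(r,phi,z=6.5,o=16):
    p,a=lat(r,o,phi);return (*p.round(1),z,round(a,1))
rows([T(31,30),T(34,36),T(37,42),T(40,49),T(43,56),T(46,63)])
E
```

```text
t: 12.85
ee_pos: [636.0, -334.3, 6.4]
wrist_force: [9.0, 8.9, -1.4]
grip_width: -0.2
t 12.85 tcp [ 636.  -334.3    6.4] dock [-107.2  -84.7] jawyaw -91.2 F [ 9.   8.9 -1.4] w -0.2
(np.float64(630.0), np.float64(-340.9), 6.5, np.float64(-91.2)) shift cm [ 0.59 -0.02  0.67] rotvec [ 0.5  0.  -0.5]
(np.float64(626.3), np.float64(-345.3), 6.5, np.float64(-97.2)) shift cm [ 0.95 -0.02  1.12] rotvec [ 0.5  6.  -0.4]
(np.float64(621.8), np.float64(-349.2), 6.5, np.float64(-103.2)) shift cm [ 1.39 -0.03  1.51] rotvec [ 0.6 12.  -0.4]
(np.float64(615.8), np.float64(-352.6), 6.5, np.float64(-110.2)) shift cm [ 1.99 -0.04  1.87] rotvec [ 0.6 19.  -0.4]
(np.float64(609.2), np.float64(-355.1), 6.5, np.float64(-117.2)) shift cm [ 2.64 -0.05  2.13] rotvec [ 0.6 26.  -0.3]
(np.float64(602.0), np.float64(-356.6), 6.5, np.float64(-124.2)) shift cm [ 3.36 -0.05  2.29] rotvec [ 0.6 33.  -0.3]
```

```bash
cat >> h.py <<'E'
def T(r,phi,z=6.5,o=16):
    p,a=lat(r,o,phi);return (*p.round(1),z,round(a,1))
def nxt(frm,to):
    a=np.radians(frm[3]);z=np.array([np.cos(a),np.sin(a),0]);y=np.array([0,0,-1.]);rows(to,frm[:3],np.c_[np.cross(y,z),y,z])
E
python3 - <<'E'
from h import *
nxt(T(31,30),[T(34,37),T(37,44),T(40,51),T(43,58),T(46,65)])
nxt(T(46,65),[T(48,73),T(50,81),T(51,89),T(52,97),T(52,105)])
E
```

```text
t 12.85 tcp [ 630.  -340.9    6.5] dock [-116.1  -85.3] jawyaw -91.2 F [ 9.   8.9 -1.4] w -0.2
(np.float64(625.6), np.float64(-345.5), 6.5, np.float64(-98.2)) shift cm [0.43 0.   0.47] rotvec [0. 7. 0.]
(np.float64(620.4), np.float64(-349.5), 6.5, np.float64(-105.2)) shift cm [0.94 0.   0.88] rotvec [ 0. 14.  0.]
(np.float64(614.3), np.float64(-352.6), 6.5, np.float64(-112.2)) shift cm [1.55 0.   1.2 ] rotvec [ 0. 21.  0.]
(np.float64(607.6), np.float64(-354.9), 6.5, np.float64(-119.2)) shift cm [2.21 0.   1.45] rotvec [ 0. 28.  0.]
(np.float64(600.4), np.float64(-356.1), 6.5, np.float64(-126.2)) shift cm [2.93 0.   1.58] rotvec [ 0. 35.  0.]
t 12.85 tcp [ 600.4 -356.1    6.5] dock [-148.   -75.7] jawyaw -126.2 F [ 9.   8.9 -1.4] w -0.2
(np.float64(592.7), np.float64(-355.1), 6.5, np.float64(-134.2)) shift cm [0.68 0.   0.37] rotvec [0. 8. 0.]
(np.float64(584.9), np.float64(-352.8), 6.5, np.float64(-142.2)) shift cm [1.45 0.   0.65] rotvec [ 0. 16.  0.]
(np.float64(578.3), np.float64(-348.8), 6.5, np.float64(-150.2)) shift cm [2.21 0.   0.72] rotvec [ 0. 24.  0.]
(np.float64(572.3), np.float64(-343.7), 6.5, np.float64(-158.2)) shift cm [3.   0.   0.66] rotvec [ 0. 32.  0.]
(np.float64(568.0), np.float64(-337.5), 6.5, np.float64(-166.2)) shift cm [3.71 0.   0.41] rotvec [ 0. 40.  0.]
```

```bash
python3 -m creep '[{"x":0.43,"y":0,"z":0.47,"rx":0,"ry":7,"rz":0,"jaw":0},{"x":0.94,"y":0,"z":0.88,"rx":0,"ry":14,"rz":0,"jaw":0},{"x":1.55,"y":0,"z":1.2,"rx":0,"ry":21,"rz":0,"jaw":0},{"x":2.21,"y":0,"z":1.45,"rx":0,"ry":28,"rz":0,"jaw":0},{"x":2.93,"y":0,"z":1.58,"rx":0,"ry":35,"rz":0,"jaw":0}]'|grep -v rot
python3 - <<'E'
from h import *
from workcell import readout
rows([T(46,65),T(42,58)]); print(np.round(readout.observe()['joints'],1))
E
```

```text
t: 13.48
ee_pos: [605.5, -355.2, 7.1]
wrist_force: [7.2, 0.9, -1.5]
grip_width: -0.1
t 13.475 tcp [ 605.5 -355.2    7.1] dock [-143.7  -78.6] jawyaw -126.3 F [ 7.2  0.9 -1.5] w -0.1
(np.float64(600.4), np.float64(-356.1), 6.5, np.float64(-126.2)) shift cm [0.36 0.06 0.38] rotvec [ 0.3 -0.1 -0.4]
(np.float64(608.1), np.float64(-354.0), 6.5, np.float64(-119.2)) shift cm [-0.14  0.06 -0.25] rotvec [ 0.3 -7.1 -0.4]
[ 10.1  67.3  36.5  83.5 -50.2  45.9 -60.7]
```

```bash
python3 -m creep '[{"x":0.68,"y":0,"z":0.37,"rx":0,"ry":4,"rz":0,"jaw":0},{"x":1.45,"y":0,"z":0.65,"rx":0,"ry":8,"rz":0,"jaw":0},{"x":2.21,"y":0,"z":0.72,"rx":0,"ry":12,"rz":0,"jaw":0},{"x":3,"y":0,"z":0.66,"rx":0,"ry":16,"rz":0,"jaw":0},{"x":3.7,"y":0,"z":0.41,"rx":0,"ry":20,"rz":0,"jaw":0}]'|grep -v rot
python3 - <<'E'
from h import *
from workcell import readout,cams
rows([T(52,105)]); print(np.round(readout.observe()['joints'],1))
f=list(T(52,105));f[3]=-146.2
nxt(f,[T(52,112,o=18),T(52,119,o=19),T(52,126,o=20),T(52,133,o=20),T(52,140,o=20)])
E
```

```text
t: 14.1
ee_pos: [572.5, -341.0, 8.5]
wrist_force: [6.3, -4.6, 0.6]
grip_width: 0.1
t 14.1 tcp [ 572.5 -341.     8.5] dock [-157.7  -45.5] jawyaw -146.3 F [ 6.3 -4.6  0.6] w 0.1
(np.float64(568.0), np.float64(-337.5), 6.5, np.float64(-166.2)) shift cm [0.54 0.19 0.18] rotvec [ 0.3 19.9 -0.6]
[  8.7  65.6  37.1  91.  -54.4  42.3 -74.8]
t 14.1 tcp [ 568.  -337.5    6.5] dock [-158.5  -39.9] jawyaw -146.2 F [ 6.3 -4.6  0.6] w 0.1
(np.float64(565.1), np.float64(-333.6), 6.5, np.float64(-173.2)) shift cm [0.49 0.   0.02] rotvec [ 0. 27.  0.]
(np.float64(562.6), np.float64(-328.4), 6.5, np.float64(179.8)) shift cm [ 1.06  0.   -0.06] rotvec [ 0. 34.  0.]
(np.float64(560.5), np.float64(-322.9), 6.5, np.float64(172.8)) shift cm [ 1.63  0.   -0.19] rotvec [ 0. 41.  0.]
(np.float64(559.3), np.float64(-316.2), 6.5, np.float64(165.8)) shift cm [ 2.25  0.   -0.46] rotvec [ 0. 48.  0.]
(np.float64(558.9), np.float64(-309.4), 6.5, np.float64(158.8)) shift cm [ 2.84  0.   -0.81] rotvec [ 0. 55.  0.]
```

```bash
python3 - <<'E'
from h import *
f=list(T(52,105));f[3]=-146.2
nxt(f,[T(52,112,o=18),T(52,119,o=20),T(52,126,o=20),T(52,133,o=20),T(52,140,o=20)])
E
python3 -m creep '[{"x":0.5,"y":0,"z":0.02,"rx":0,"ry":-3,"rz":0,"jaw":0},{"x":1.0,"y":0.1,"z":-0.06,"rx":0,"ry":-6,"rz":0,"jaw":0},{"x":1.6,"y":0.15,"z":-0.19,"rx":0,"ry":-8,"rz":0,"jaw":0},{"x":2.2,"y":0.15,"z":-0.46,"rx":0,"ry":-10,"rz":0,"jaw":0},{"x":2.8,"y":0.15,"z":-0.8,"rx":0,"ry":-10,"rz":0,"jaw":0}]'|grep -v rot
python3 - <<'E'
from h import *
from workcell import readout,cams
f=list(T(52,140,o=20));f[3]=-136.2
nxt(f,[T(52,p,o=o) for p,o in ((145,20),(150,19.5),(155,19),(160,18.5),(165,18))]);rows([T(52,165,o=18)]); print(np.round(readout.observe()['joints'],1))
c=cams.read_camera('wrist');cv2.imwrite('pics/w3.png',c['color'])
E
```

```text
t 14.1 tcp [ 568.  -337.5    6.5] dock [-158.5  -39.9] jawyaw -146.2 F [ 6.3 -4.6  0.6] w 0.1
(np.float64(565.1), np.float64(-333.6), 6.5, np.float64(-173.2)) shift cm [0.49 0.   0.02] rotvec [ 0. 27.  0.]
(np.float64(562.6), np.float64(-329.4), 6.5, np.float64(179.8)) shift cm [ 0.97  0.   -0.  ] rotvec [ 0. 34.  0.]
(np.float64(560.5), np.float64(-322.9), 6.5, np.float64(172.8)) shift cm [ 1.63  0.   -0.19] rotvec [ 0. 41.  0.]
(np.float64(559.3), np.float64(-316.2), 6.5, np.float64(165.8)) shift cm [ 2.25  0.   -0.46] rotvec [ 0. 48.  0.]
(np.float64(558.9), np.float64(-309.4), 6.5, np.float64(158.8)) shift cm [ 2.84  0.   -0.81] rotvec [ 0. 55.  0.]
t: 14.72
ee_pos: [562.1, -315.8, 7.4]
wrist_force: [3.4, -7.1, 2.8]
grip_width: -0.4
t 14.725 tcp [ 558.9 -309.4    6.5] dock [-145.6  -13.3] jawyaw -136.2 F [ 3.4 -7.1  2.8] w -0.4
(np.float64(559.2), np.float64(-304.5), 6.5, np.float64(153.8)) shift cm [ 0.33  0.   -0.36] rotvec [ 0. 70.  0.]
(np.float64(560.1), np.float64(-299.3), 6.5, np.float64(148.8)) shift cm [ 0.65  0.   -0.79] rotvec [ 0. 75.  0.]
(np.float64(561.5), np.float64(-294.2), 6.5, np.float64(143.8)) shift cm [ 0.92  0.   -1.24] rotvec [ 0. 80.  0.]
(np.float64(563.3), np.float64(-289.2), 6.5, np.float64(138.8)) shift cm [ 1.15  0.   -1.72] rotvec [ 0. 85.  0.]
(np.float64(565.7), np.float64(-284.5), 6.5, np.float64(133.8)) shift cm [ 1.33  0.   -2.21] rotvec [ 0. 90.  0.]
t 14.725 tcp [ 562.1 -315.8    7.4] dock [-147.8  -20.2] jawyaw -136.3 F [ 3.4 -7.1  2.8] w -0.4
(np.float64(565.7), np.float64(-284.5), 6.5, np.float64(133.8)) shift cm [ 2.02  0.06 -2.42] rotvec [ 0.5 89.9 -0.7]
[  8.   63.6  33.6  95.1 -53.1  37.8 -65.8]
```

View pics/w3.png

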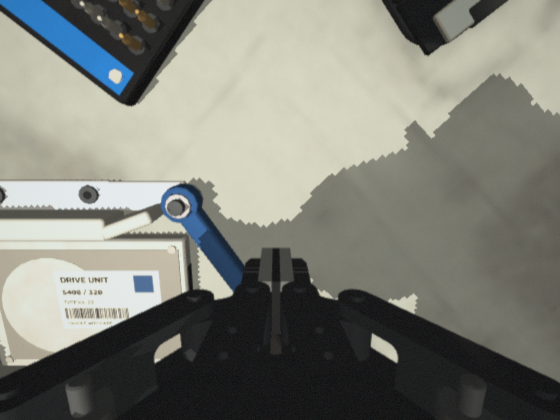

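The wrist view shows the blue bar from its pivot at (178,205) px to the fingertips at (275,265), about 30–35° short of shut. The drive's rear edge is at about x=188 and still square. Continuing to swing.

```bash
python3 -m creep '[{"x":0.33,"y":0,"z":-0.36,"rx":0,"ry":0,"rz":0,"jaw":0},{"x":0.65,"y":0,"z":-0.79,"rx":0,"ry":0,"rz":0,"jaw":0},{"x":0.92,"y":0,"z":-1.24,"rx":0,"ry":0,"rz":0,"jaw":0},{"x":1.15,"y":0,"z":-1.72,"rx":0,"ry":0,"rz":0,"jaw":0},{"x":1.33,"y":0,"z":-2.21,"rx":0,"ry":0,"rz":0,"jaw":0}]'|grep -v rot
python3 - <<'E'
from h import *
from workcell import readout,cams
rows([T(52,165,o=18)]);s=readout.observe();print(np.round(s['joints'],1),RD.T@np.array(s['wrist_force'])[:2])
E
```

```text
t: 15.4
ee_pos: [567.0, -292.0, 7.3]
wrist_force: [-0.1, -8.6, 3.2]
grip_width: 0.3
t 15.4 tcp [ 567.  -292.     7.3] dock [-127.7   -6.3] jawyaw -136.4 F [-0.1 -8.6  3.2] w 0.3
(np.float64(565.7), np.float64(-284.5), 6.5, np.float64(133.8)) shift cm [ 0.63  0.07 -0.42] rotvec [ 0.3 89.8 -0.8]
[  5.8  63.3  33.3  96.2 -53.3  37.  -67.5] [-6.00679165 -6.14496444]
```

```bash
python3 -m creep '[{"x":0,"y":0.1,"z":-0.2,"rx":0,"ry":0,"rz":0,"jaw":0},{"x":0,"y":0.1,"z":-0.4,"rx":0,"ry":0,"rz":0,"jaw":0},{"x":0,"y":0.1,"z":-0.6,"rx":0,"ry":0,"rz":0,"jaw":0},{"x":0,"y":0.1,"z":-0.8,"rx":0,"ry":0,"rz":0,"jaw":0},{"x":0,"y":0.1,"z":-0.8,"rx":0,"ry":0,"rz":0,"jaw":0}]'|grep -v rot
python3 - <<'E'
from h import *
from workcell import readout,cams
rows([T(52,165,o=18)]);s=readout.observe();print(np.round(s['joints'],1),RD.T@np.array(s['wrist_force'])[:2])
c=cams.read_camera('wrist');cv2.imwrite('pics/w4.png',c['color'])
E
```

```text
t: 16.02
ee_pos: [570.0, -287.7, 6.6]
wrist_force: [-4.2, -7.6, 7.6]
grip_width: 0.4
t 16.025 tcp [ 570.  -287.7    6.6] dock [-122.7   -5.3] jawyaw -136.5 F [-4.2 -7.6  7.6] w 0.4
(np.float64(565.7), np.float64(-284.5), 6.5, np.float64(133.8)) shift cm [0.53 0.01 0.09] rotvec [ 0.1 89.7 -0.8]
[  5.1  63.5  33.7  95.9 -53.1  37.4 -68.3] [-8.26345739 -2.60938915]
```

View pics/w4.png

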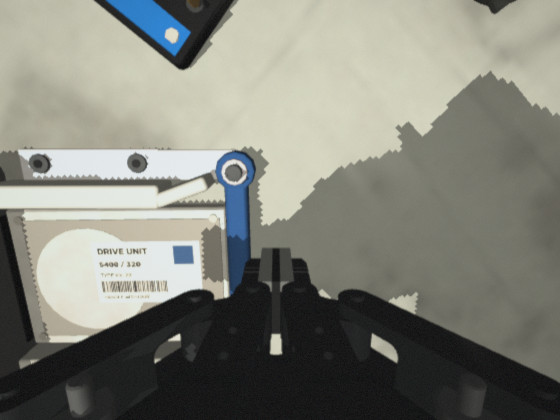

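The bar runs from (235,172) to about (240,285) px and lies against the drive's rear edge, so it is a few degrees short of shut at most. I'll press on until it stops.

```bash
python3 -m creep '[{"x":0,"y":-0.2,"z":-0.2,"rx":0,"ry":0,"rz":0,"jaw":0},{"x":0,"y":-0.2,"z":-0.4,"rx":0,"ry":0,"rz":0,"jaw":0},{"x":0,"y":-0.2,"z":-0.6,"rx":0,"ry":0,"rz":0,"jaw":0},{"x":0,"y":-0.2,"z":-0.6,"rx":0,"ry":0,"rz":0,"jaw":0},{"x":0,"y":-0.2,"z":-0.6,"rx":0,"ry":0,"rz":0,"jaw":0}]'|grep -v rot
python3 - <<'E'
from h import *
from workcell import readout,cams
rows([]);s=readout.observe();print(RD.T@np.array(s['wrist_force'])[:2])
E
```

```text
t: 16.7
ee_pos: [570.0, -286.6, 7.5]
wrist_force: [-10.0, -13.8, 2.5]
grip_width: 0.4
t 16.7 tcp [ 570.  -286.6    7.5] dock [-121.8   -4.5] jawyaw -136.6 F [-10.  -13.8   2.5] w 0.4
[-16.70981679  -3.02724374]
```

Force doubled for only 1 mm of motion, so the latch is on its stop. I'll back off and check before starting the press.

```bash
python3 -m creep '[{"x":0,"y":0,"z":1,"rx":0,"ry":0,"rz":0,"jaw":0},{"x":0,"y":0,"z":3,"rx":0,"ry":0,"rz":0,"jaw":0},{"x":0,"y":-4,"z":6,"rx":0,"ry":-10,"rz":0,"jaw":0},{"x":0,"y":-9,"z":12,"rx":0,"ry":-20,"rz":0,"jaw":0},{"x":0,"y":-12,"z":17,"rx":0,"ry":-30,"rz":0,"jaw":0}]'|grep -v rot
python3 - <<'E'
from h import *
from workcell import cams
c=cams.read_camera('top');np.savez('top4.npz',**c);W=cloud(c)
d=(W[...,:2]-O)@RD;rows([(*d2w((28,0)),100,-136.2)])
hsv=cv2.cvtColor(c['color'],cv2.COLOR_BGR2HSV)
m=(abs(d[...,0]+105)<25)&(d[...,1]>-42)&(d[...,1]<40)&(W[...,2]>12.5)&(W[...,2]<32)
p=d[m];print(m.sum(),np.degrees(np.arctan2(*np.flip(np.polyfit(p[:,1],p[:,0],1)[:1].tolist()+[1]))),np.polyfit(p[:,1],p[:,0],1),p.mean(0),p.min(0),p.max(0))
m=(abs(d[...,1])<30)&(d[...,0]>-125)&(d[...,0]<10)&(W[...,2]>7)&(W[...,2]<14);print('drive x range',np.percentile(d[m][:,0],[1,99]),d[m][:,0].mean())
m=(np.hypot(d[...,0]-28,d[...,1])<25);print('btn z',np.percentile(W[m][:,2],[5,50,80,95]));g=m&(hsv[...,0]>50)&(hsv[...,0]<80)&(hsv[...,1]>90);print(g.sum(),d[g].mean(0),np.median(W[g][:,2]))
cv2.imwrite('pics/top4.png',cv2.resize(c['color'][120:270,180:350],(680,600),interpolation=cv2.INTER_CUBIC))
E
```

```text
t: 17.32
ee_pos: [460.1, -387.2, 121.3]
wrist_force: [0.4, -0.8, -0.1]
grip_width: 0.2
t 17.375 tcp [ 452.7 -397.8  126.7] dock [-283.5   -3.5] jawyaw -106.2 F [-5.9 -5.8  3.6] w 0.2
(np.float64(675.0092863867541), np.float64(-179.6199911316286), 100, -136.2) shift cm [-15.25   2.42 -27.18] rotvec [-0.6 30.  -0.4]
150 92.95867699193141 [-5.16846031e-02 -1.03759597e+02] [-103.45778959   -5.83940434] [-110.88935763  -41.53999708] [-81.07195138  29.61572517]
drive x range [-109.02305523   -0.36618906] -51.27390783619329
btn z [38.60891455 50.55931141 55.27028113 61.5593133 ]
58 [27.24040708  0.36555883] 60.739958047819
```

View pics/top4.png

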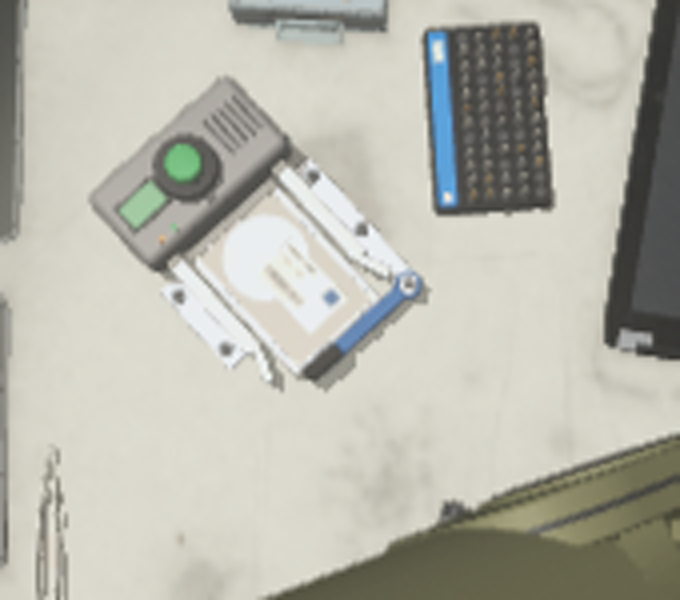

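The picture shows the drive fully in, with the latch across its rear edge (pivot (408,285) px, grip end (318,362)). The tray and tweezers are unmoved. I'll check the bar angle more tightly before pressing start.

Run:
```python
from h import *
c=dict(np.load('top4.npz'));W=cloud(c);d=(W[...,:2]-O)@RD
m=(abs(d[...,0]+105.5)<9)&(d[...,1]>-45)&(d[...,1]<29)&(W[...,2]>12.5)&(W[...,2]<32);p=d[m]
for a in range(-45,30,10):
    s=p[(p[:,1]>=a)&(p[:,1]<a+10)];print(a,len(s),s.mean(0).round(1),s[:,0].min().round(1),s[:,0].max().round(1))
k=np.polyfit(p[:,1],p[:,0],1);print('tilt deg',np.degrees(np.arctan(k[0])),k)
# head-front tilt, for reference of dock yaw: guides
for y0 in (-42,42):
    g=(abs(d[...,1]-y0)<7)&(d[...,0]<-8)&(d[...,0]>-70)&(W[...,2]>16)&(W[...,2]<24);q=d[g];kk=np.polyfit(q[:,0],q[:,1],1);print('guide',y0,len(q),np.degrees(np.arctan(kk[0])),q.mean(0))
w=dict(np.load('top0.npz'))
```

```text
-45 18 [-105.3  -40.1] -109.5 -101.0
-35 18 [-105.7  -30. ] -110.1 -101.3
-25 18 [-106.2  -19.9] -110.5 -101.6
-15 16 [-105.1   -9.9] -109.2 -101.0
-5 15 [-105.1    0.4] -109.7 -101.2
5 21 [-106.    10.6] -110.6 -96.5
15 21 [-106.7   20.3] -110.8 -101.5
25 7 [-106.9   26.9] -110.9 -102.0
tilt deg -0.8931939890138242 [-1.55904389e-02 -1.05943205e+02]
guide -42 107 0.20777320312899591 [-39.53100577 -41.31673266]
guide 42 105 -0.5387418636271533 [-38.71424594  42.23040718]
```

The bar tilt is −0.9° with about 1° of noise. I'll give the grip one firm confirming push, since there is plenty of time.

Run:
```python
from h import *
rows([(*d2w((-150,14)),60,-136.2),(*d2w((-150,14)),8,-136.2)])
```

```text
t 17.375 tcp [ 452.7 -397.8  126.7] dock [-283.5   -3.5] jawyaw -106.2 F [-5.9 -5.8  3.6] w 0.2
(np.float64(536.8459613510599), np.float64(-292.71683288718395), 60, -136.2) shift cm [ -5.12   6.55 -12.52] rotvec [-0.6 30.  -0.4]
(np.float64(536.8459613510599), np.float64(-292.71683288718395), 8, -136.2) shift cm [ -5.1   11.75 -12.58] rotvec [-0.6 30.  -0.4]
```

```bash
python3 -m creep '[{"x":-2.5,"y":3,"z":-6,"rx":0,"ry":10,"rz":0,"jaw":0},{"x":-5,"y":6,"z":-12.4,"rx":0,"ry":20,"rz":0,"jaw":0},{"x":-5,"y":9,"z":-12.4,"rx":0,"ry":30,"rz":0,"jaw":0},{"x":-5,"y":11.5,"z":-12.4,"rx":0,"ry":30,"rz":0,"jaw":0},{"x":-5,"y":11.5,"z":-12.4,"rx":0,"ry":30,"rz":0,"jaw":0}]'|grep -v rot
python3 - <<'E'
from h import *
rows([(*d2w((-123,14)),9,-136.2),(*d2w((-114,14)),9,-136.2)])
E
```

```text
t: 18.0
ee_pos: [542.9, -280.2, 3.4]
wrist_force: [-0.0, 1.3, -0.0]
grip_width: -0.3
t 18.0 tcp [ 542.9 -280.2    3.4] dock [-137.    18.9] jawyaw -136.2 F [-0.   1.3 -0. ] w -0.3
(np.float64(556.3334875097157), np.float64(-274.02896719268296), 9, -136.2) shift cm [-0.49 -0.56 -1.4 ] rotvec [0.  0.  0.1]
(np.float64(562.829329562601), np.float64(-267.7996786278493), 9, -136.2) shift cm [-0.49 -0.56 -2.3 ] rotvec [0.  0.  0.1]
```

```bash
python3 -m creep '[{"x":-0.4,"y":-0.5,"z":-0.4,"rx":0,"ry":0,"rz":0,"jaw":0},{"x":-0.4,"y":-0.5,"z":-0.9,"rx":0,"ry":0,"rz":0,"jaw":0},{"x":-0.4,"y":-0.5,"z":-1.4,"rx":0,"ry":0,"rz":0,"jaw":0},{"x":-0.4,"y":-0.5,"z":-1.9,"rx":0,"ry":0,"rz":0,"jaw":0},{"x":-0.4,"y":-0.5,"z":-2.1,"rx":0,"ry":0,"rz":0,"jaw":0}]'|grep -v rot
python3 - <<'E'
from h import *
from workcell import readout
rows([]);print(RD.T@np.array(readout.observe()['wrist_force'])[:2])
E
```

```text
t: 18.62
ee_pos: [556.3, -274.9, 10.5]
wrist_force: [-10.5, -7.8, 4.6]
grip_width: -0.2
t 18.625 tcp [ 556.3 -274.9   10.5] dock [-123.6   13.4] jawyaw -136.4 F [-10.5  -7.8   4.6] w -0.2
[-12.95944664   1.62083239]
```

```bash
python3 -m creep '[{"x":0,"y":0,"z":-0.3,"rx":0,"ry":0,"rz":0,"jaw":0},{"x":0,"y":0,"z":-0.3,"rx":0,"ry":0,"rz":0,"jaw":0},{"x":0,"y":0,"z":-0.3,"rx":0,"ry":0,"rz":0,"jaw":0},{"x":0,"y":0,"z":-0.3,"rx":0,"ry":0,"rz":0,"jaw":0}]'|grep -v rot
python3 - <<'E'
from h import *
from workcell import readout
rows([]);print(RD.T@np.array(readout.observe()['wrist_force'])[:2])
E
python3 -m creep '[{"x":0,"y":0,"z":1,"rx":0,"ry":0,"rz":0,"jaw":0},{"x":0,"y":0,"z":3,"rx":0,"ry":0,"rz":0,"jaw":0},{"x":0,"y":-4,"z":4,"rx":0,"ry":0,"rz":0,"jaw":0},{"x":0,"y":-10,"z":3,"rx":0,"ry":0,"rz":0,"jaw":0},{"x":0,"y":-10.5,"z":0,"rx":0,"ry":0,"rz":0,"jaw":0}]'|grep -v rot
python3 - <<'E'
from h import *
rows([(*d2w((27.5,0)),90,-136.2),(*d2w((27.5,0)),60,-136.2)])
E
```

```text
t: 19.12
ee_pos: [556.3, -274.8, 10.6]
wrist_force: [-12.3, -8.5, 6.3]
grip_width: -0.2
t 19.125 tcp [ 556.3 -274.8   10.6] dock [-123.6   13.5] jawyaw -136.6 F [-12.3  -8.5   6.3] w -0.2
[-14.71248204   2.37630521]
t: 19.75
ee_pos: [564.4, -270.9, 119.5]
wrist_force: [0.5, 0.6, -1.2]
grip_width: -0.1
t 19.75 tcp [ 564.4 -270.9  119.5] dock [-115.    10.7] jawyaw -136.4 F [ 0.5  0.6 -1.2] w -0.1
(np.float64(674.648406272705), np.float64(-179.96606271856382), 90, -136.2) shift cm [ -0.98   2.97 -14.25] rotvec [ 0.1 -0.2 -0.5]
(np.float64(674.648406272705), np.float64(-179.96606271856382), 60, -136.2) shift cm [ -0.96   5.97 -14.25] rotvec [ 0.1 -0.2 -0.5]
```

Zero motion with more force, so the latch is on its hard stop. Now the button.

```bash
python3 -m creep '[{"x":-0.9,"y":1,"z":-5,"rx":0,"ry":0,"rz":0,"jaw":0},{"x":-0.9,"y":2,"z":-10,"rx":0,"ry":0,"rz":0,"jaw":0},{"x":-0.9,"y":3,"z":-14.2,"rx":0,"ry":0,"rz":0,"jaw":0},{"x":-0.9,"y":4,"z":-14.2,"rx":0,"ry":0,"rz":0,"jaw":0},{"x":-0.9,"y":4.3,"z":-14.2,"rx":0,"ry":0,"rz":0,"jaw":0}]'|grep -v rot
python3 - <<'E'
from h import *
rows([(*d2w((27.5,0)),60,-136.2)])
E
```

```text
t: 20.38
ee_pos: [670.8, -175.7, 70.7]
wrist_force: [-1.0, -0.4, -0.0]
grip_width: 0.1
t 20.375 tcp [ 670.8 -175.7   70.7] dock [27.7  5.8] jawyaw -136.2 F [-1.  -0.4 -0. ] w 0.1
(np.float64(674.648406272705), np.float64(-179.96606271856382), 60, -136.2) shift cm [-0.58  1.06  0.02] rotvec [-0.1 -0.   0.1]
```

```bash
python3 -m creep '[{"x":-0.5,"y":0,"z":0,"rx":0,"ry":0,"rz":0,"jaw":0},{"x":-0.5,"y":0.2,"z":0,"rx":0,"ry":0,"rz":0,"jaw":0},{"x":-0.5,"y":0.5,"z":0,"rx":0,"ry":0,"rz":0,"jaw":0},{"x":-0.5,"y":0.8,"z":0,"rx":0,"ry":0,"rz":0,"jaw":0},{"x":-0.5,"y":1,"z":0,"rx":0,"ry":0,"rz":0,"jaw":0}]'|grep -v rot
python3 - <<'E'
from h import *
rows([(*d2w((27.5,0)),55,-136.2)])
E
```

```text
t: 21.0
ee_pos: [675.0, -179.3, 61.3]
wrist_force: [-0.3, 1.2, 1.3]
grip_width: 0.1
t 21.0 tcp [ 675.  -179.3   61.3] dock [28.2  0.2] jawyaw -136.2 F [-0.3  1.2  1.3] w 0.1
(np.float64(674.648406272705), np.float64(-179.96606271856382), 55, -136.2) shift cm [-0.02  0.63  0.07] rotvec [ 0. -0.  0.]
```

```bash
python3 -m creep '[{"x":0,"y":0.2,"z":0,"rx":0,"ry":0,"rz":0,"jaw":0},{"x":0,"y":0.4,"z":0,"rx":0,"ry":0,"rz":0,"jaw":0},{"x":0,"y":0.5,"z":0,"rx":0,"ry":0,"rz":0,"jaw":0},{"x":0,"y":0.6,"z":0,"rx":0,"ry":0,"rz":0,"jaw":0},{"x":0,"y":0.6,"z":0,"rx":0,"ry":0,"rz":0,"jaw":0}]'|grep -v rot
```

```text
t: 21.62
ee_pos: [675.1, -179.4, 57.1]
wrist_force: [-3.8, 2.3, 10.7]
grip_width: 0.3
```

```bash
python3 -m creep '[{"x":0,"y":0.2,"z":0,"rx":0,"ry":0,"rz":0,"jaw":0},{"x":0,"y":0.2,"z":0,"rx":0,"ry":0,"rz":0,"jaw":0},{"x":0,"y":0.2,"z":0,"rx":0,"ry":0,"rz":0,"jaw":0}]'|grep -v rot;python3 -m creep '[{"x":0,"y":-2,"z":0,"rx":0,"ry":0,"rz":0,"jaw":0},{"x":0,"y":-6,"z":1,"rx":0,"ry":0,"rz":0,"jaw":0},{"x":0,"y":-10,"z":6,"rx":0,"ry":0,"rz":0,"jaw":0},{"x":0,"y":-12,"z":12,"rx":0,"ry":0,"rz":0,"jaw":0},{"x":0,"y":-14,"z":18,"rx":0,"ry":0,"rz":0,"jaw":0}]'|grep -v rot
python3 -m creep '[{"x":0,"y":-1,"z":6,"rx":0,"ry":0,"rz":0,"jaw":0},{"x":0,"y":-1,"z":12,"rx":0,"ry":0,"rz":0,"jaw":0},{"x":0,"y":-1,"z":14,"rx":0,"ry":0,"rz":0,"jaw":0},{"x":0,"y":-1,"z":14,"rx":0,"ry":0,"rz":0,"jaw":0}]'|grep -v rot
python3 - <<'E'
from h import *
from workcell import cams
c=cams.read_camera('top');W=cloud(c);d=(W[...,:2]-O)@RD
m=(abs(d[...,0]+105.5)<9)&(d[...,1]>-45)&(d[...,1]<29)&(W[...,2]>12.5)&(W[...,2]<32);p=d[m];print(m.sum(),np.degrees(np.arctan(np.polyfit(p[:,1],p[:,0],1)[0])) if m.sum()>20 else '')
m=(abs(d[...,1])<30)&(d[...,0]>-99)&(d[...,0]<10)&(W[...,2]>7)&(W[...,2]<14);print('front',np.percentile(d[m][:,0],99))
cv2.imwrite('pics/top5.png',cv2.resize(c['color'][110:310,180:400],(660,600),interpolation=cv2.INTER_CUBIC))
E
```

```text
t: 22.0
ee_pos: [675.1, -179.4, 56.9]
wrist_force: [-6.0, 4.3, 21.3]
grip_width: -0.1
t: 22.62
ee_pos: [546.4, -303.4, 193.8]
wrist_force: [0.6, -1.0, 0.1]
grip_width: 0.3
t: 23.12
ee_pos: [445.3, -400.1, 202.9]
wrist_force: [0.4, -0.1, -0.5]
grip_width: -0.1
127 -0.9628782401199346
front -0.20456183583753876
```

View pics/top5.png

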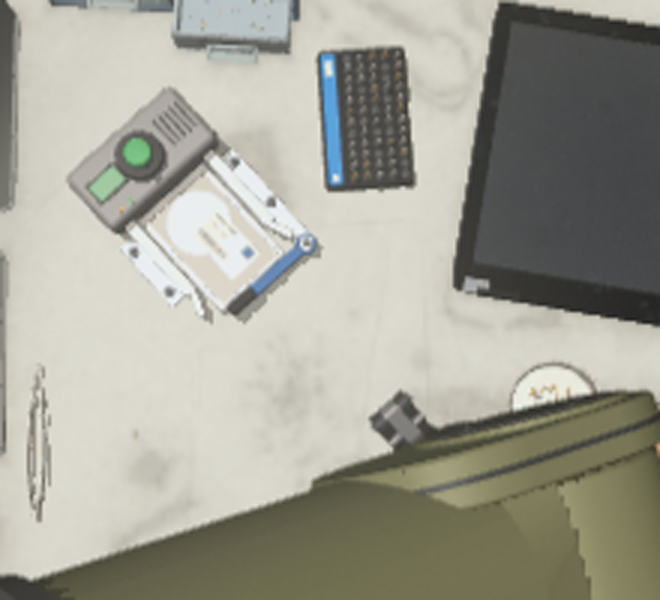

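The final picture shows the drive home between the guides and the latch across its rear (pivot (306,242) px, grip (240,300)). The button is up again at (137,152), the bystanders are where they were, and the robot is clear.

```bash
python3 -c "
from workcell import job;print(job.sign_off())"
```

```text
the job is handed in; nothing more can be done
None
```

The drive is loaded, the latch is shut and the start button was pressed, in that order. I handed the job in at about 23 s on the robot's clock, with the arm clear of everything. No verdict was reported.

**What I did:**
- **Drive:** I slid it about 18 mm sideways into line, using the side of the open fingers. I then pushed it by its rear edge between the guides until the contacts pushed back with about 2.3 N. It was never gripped or lifted.
- **Latch:** I swung it shut with the closed fingertips. A second push of about 15 N at the grip gave no further movement.
- **Start button:** I pressed it to the bottom, about 21 N with no more travel, and released it.

**Last checks:**
- **Drive position:** its front edge measures 0.2 mm from the hard stop.
- **Latch angle:** the bar measures about 0.9° off exactly shut in the top camera, both before and after the second push. The camera is only good to about 1°, so I relied on the hard stop felt in the force readings.
- **Bystanders:** in the last picture the bit tray and tweezers look unmoved. The screw dish is partly hidden by the arm, but nothing went near it.

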